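Thread the square spindle through the honing wheel

TASK

Take the T-handled spindle with the square shank out of the rack and thread it down through the round bore in the top of the honing stand and through the square hole of the wheel hub hidden beneath. The hub stands at an unknown angle, so rest the shank lightly on it, turn until the square drops in, and push it fully home so that its collar sits flat on the plate. Never force it, let go at the end, and leave the round pin in its place in the rack.

Things in the scene. Friction and masses are not known exactly. Their poses are not given: they have to be found in the camera images.
- spindle: Loose steel pin with dark wooden cross-bar grip, 0.16 kg, upright in one of the rack's two holes. Origin: on its axis at the underside of its collar; z up towards the grip. Below: shank 14 x 14 mm square, 65 mm long, sides along own x, y. Above: collar 30 mm wide, 8 high; neck 13 wide; from 22 to 46 mm the bar, 60 mm long along own x, 14 mm thick along own y. Grip the bar across its 14 mm.
- spindle_tip (a point): Centre of the flat lower end of the spindle's square shank, 65 mm below the spindle's origin.
- honing_stand: Fixed stand, origin under the centre of its base: wooden base 130 x 134 x 15 mm and two cheeks that carry an aluminium plate, 60 (own x) x 134 (own y) x 16 mm, its top 87 mm above the work surface. Between base and plate a cork honing wheel, 90 mm across, is trapped; it can only turn, about the vertical axis of the bore.
- bore (a point): Centre of the mouth of the round bore, on the top face of the stand's plate; z up. The bore is vertical, 21.8 mm across, 16 mm deep, with a 2.5 mm chamfer at its mouth; the square shank (19.8 mm over its corners) passes at any angle. A fully home spindle has its origin here.
- hub_mouth (a point): Centre of the upper face of the wheel's steel hub, 21 mm straight below the bore's mouth. Its square hole, 15.2 mm wide, 30 mm deep, 2 mm chamfer, stands at an unknown angle and repeats every quarter turn (this point's axes are the stand's, not the hole's). The wheel turns stiffly (0.18 N m friction): pressed by about 10 N or less, the shank slips round on it. Below there is room for the tip.
- pin_rack: Fixed wooden rack, 64 (own x) x 200 (own y) x 82 mm, origin under the centre of its base. Its top board has two 22 mm holes, 50 mm to either side of the centre along own y; the collars of the spindle and of the round pin rest on the board, their shanks hang inside.
- round_pin: Bystander: loose pin with a round 14 mm shank and a round wooden knob 32 mm across whose top lies 47 mm above the origin, standing in the rack's other hole; origin on its axis at the underside of its collar. It must stay there.
Not all that is in view belongs to the job. Leave any orange look-alike of the spindle alone.

How it is judged (in metres and radians):
On the way, in this order (a step that is already met when the one before it is completed fails the run):
1. the spindle is lifted clear of the rack and above the stand's plate (height (world z) of spindle_tip above 0.092 m), for 0.1 s.
2. its tip has entered the bore of the stand (z of spindle_tip in the frame of bore below -0.008 m and horizontal distance between spindle_tip and bore below 0.005 m), for 0.1 s.
At the end, for the whole second after the job is handed in: The spindle is through plate and hub and at rest: its collar is within 3 mm of the plate's top, its axis within 4 mm of the bore's and within 0.06 rad of upright; the round pin is within 20 mm of where it stood (z of spindle in the frame of bore below 0.003 m and horizontal distance between each of spindle, spindle_tip and bore below 0.004 m and angle between spindle's own z axis and vertical below 0.06 rad and linear speed of spindle below 0.02 m/s and distance of round_pin from where it was at the start of the episode below 0.02 m); the robot touches nothing.
It fails at once if the spindle is forced: pressed on the stand or its wheel with more than 45 N (contact force between spindle and honing_stand above 45 N).
It fails at once if the round pin is pulled or knocked out of its place (distance of round_pin from where it was at the start of the episode above 0.03 m).
It also fails if it takes over 64 s, if anything falls off the work surface, if the arm or the gripper's body presses on something with over 40 N, if the wrist force passes 120 N, or if a joint passes its speed limit or range.

ROBOT

A 7-joint arm with a two-finger parallel gripper is mounted at the origin on a cart in front of the work surface, level with it; the furniture and walls round the work are solid. World frame = base frame: x ahead of the robot, y to its left, z up, the work surface at z = 0. Lengths are in mm, angles in rad, forces in N, time in s.
With the tool pointing down it reaches from about 425 to 975 mm from the base axis. Payload 16.7 kg.
Tool frame: the origin (TCP) lies on the centre line of the jaws, within the pads' length; the fingertips stand 22 mm ahead of it and the grasp point (between the pads) lies 3 mm ahead of it; z points along the fingers, y is the line along which they close (so a half turn about z gives the same grasp; the last joint's range is limited). The gripper opens to 85 mm and grips with 20 to 120 N. Pads are 22 mm wide; open, the fingers measure 114 mm over their backs; the gripper's body (76 mm by 85 mm) begins 54 mm behind the grasp point. The pads swing forward as they close: fully open they stand 13 mm farther back than shut.
Start: joints at [-1.484, 0.426, 0.074, 1.606, -0.034, 1.111, -0.067], TCP at [158.359, 656.125, 253.302] pointing down, gripper open.
Joint ranges: [-2.85, 2.85], [-0.5, 2.14], [-1.23, 1.37], [0.21, 2.46], [-1.02, 4.16], [0.16, 2.05], [-2.73, 2.73]. Speed limits (rad/s): [1.89, 1.89, 2.39, 2.39, 3.01, 3.01, 3.01].

INTERFACE

Orientations are given as a unit quaternion [w, x, y, z].
In Python, from station import telemetry, imaging, bot gives the robot as it stands.
- The arm moves only by the tool send_rows, never from a script. Its argument "targets" is a list that holds one entry, the list of rows, each a list of 7 numbers: the turn, a rotation vector about the tool's x, y, z in rad, then the shift along the tool's x, y, z in m, then the closure, from -1 (fully open) to 1 (shut). A call has 1 to 12 rows; each row is the pose to reach, as a shift and turn from the pose commanded when the call began, along the tool's axes at that moment; what a row does not reach only later rows make up. A row lasts 1/12 s, in which the tool goes at most 41.7 mm and 7.16 degrees, less where a joint would pass 70% of its speed; a pose out of reach is approached as far as the arm can. A call with a gripper value outside its range is refused whole. The fingers move at their own pace and stop on an object; the grip force is fixed at half the most. Time passes only in rows, so rows that repeat a pose let the fingers close. It gives the time, the measured TCP pose, the force, the opening and the grip force at its end, in the units of the state.
- telemetry.get_state(): the state, without advancing time (a new reading comes with each control period).
- imaging.get_image(name): name is "scene" or "top" or "wrist"; returns a dict with "color" (420x560x3 uint8, blue, green, red), "K" (3x3 intrinsics, pixels), "cam_to_world" (4x4, takes a point from camera to world coordinates); the wrist camera has in their place "T_tool_cam" (4x4, takes a point from camera to tool coordinates, whose origin is the TCP and whose axes are the flange's). Camera axes: x right, y up, looking along -z (the intrinsics and any distortion apply to the point x, -y, -z); pixel columns grow to the right and rows downward; lengths in mm; the calibration is good to about 2 mm. A picture is of the moment at which its call begins: read the wrist's pose just before it. There is no depth.
- bot.job_done(): hands the job in; it is judged then, once.
The state is a dict: "t": time; "q": joint angles; "dq": joint speeds; "tau": joint torques, N m; "tool_pos": TCP position; "tcp_rot": TCP orientation; "force": force on the tool from outside, world axes, zero at the start; "wrist_torque": the same for the moment, N m; "grip_width": finger opening in mm; "finger_force": force on a finger pad.
Only numpy, scipy, OpenCV 4.12 (cv2) and the standard library are available. Lean on these libraries where they do the work, as an engineer would, in place of code of your own. Each camera call takes 0.05 s, during which the arm holds its last target. There are 200 camera calls.

## Working session

There is one attempt and no reset: what is moved stays moved. The work goes in short steps, Python scripts to look and compute and a tool call to move; the robot and the scene stay as the last step left them, time stands still between calls to the robot, and variables do not carry over. Pictures are saved under pics/ and viewed, at most 10 in all, crops included, and the job is handed in when it is done.

Besides the shell and the picture viewer there is one more tool, called by a JSON object that holds its "api" and its "payload", one argument or row to a line. send_rows: Moves the arm, as the interface text tells. Its arguments: {"type":"object","properties":{"targets":{"type":"array","items":{"type":"array","items":{"type":"array","items":{"type":"number"}}}}},"required":["targets"]}

```bash
ls; mkdir -p pics
cat > h.py <<'E'
import numpy as np, cv2
from station import telemetry, imaging, bot
from scipy.spatial.transform import Rotation as R
def snap(n,f):
    s=telemetry.get_state(); d=imaging.get_image(n); cv2.imwrite('pics/'+f+'.png',d['color'])
    d={k:(np.array(v) if not isinstance(v,str) else v) for k,v in d.items()}
    if 'T_tool_cam' in d:
        q=s['tcp_rot']; T=np.eye(4); T[:3,:3]=R.from_quat([q[1],q[2],q[3],q[0]]).as_matrix(); T[:3,3]=s['tool_pos']
        d['cam_to_world']=T@d['T_tool_cam']
    np.savez('pics/'+f+'.npz',**{k:v for k,v in d.items() if k in('K','cam_to_world','dist','distortion')})
    print(n,[k for k in d]); return d
def pt(f,u,v,z):
    d=np.load('pics/'+f+'.npz'); p=np.linalg.inv(d['K'])@[u,v,1]; r=d['cam_to_world'][:3,:3]@[p[0],-p[1],-p[2]]; o=d['cam_to_world'][:3,3]
    return (o+r*(z-o[2])/r[2]).round(1)
def px(f,P):
    d=np.load('pics/'+f+'.npz'); c=np.linalg.inv(d['cam_to_world'])@[*P,1]; p=d['K']@[c[0],-c[1],-c[2]]; return (p[:2]/p[2]).round(1)
E
python3 - <<'E'
from h import *
print(telemetry.get_state())
a=snap('top','top0')['color'];b=snap('scene','scene0')['color']
cv2.imwrite('pics/v1.png',cv2.resize(np.hstack([a,b]),(800,300),interpolation=cv2.INTER_AREA))
E
```

```text
pics
{'t': 0.0, 'q': array([-1.48351305,  0.42673693,  0.07387351,  1.60660728, -0.0341135 ,
        1.11081651, -0.06712904]), 'dq': array([ 0.00058075,  0.00142199, -0.00079407,  0.00036342,  0.00061889,
       -0.00161243,  0.00204225]), 'tau': array([-1.05651041e-03, -9.49832940e+01,  3.76047447e+00, -4.63520765e+01,
        1.91980455e-02,  1.01664130e-02,  7.19976424e-05]), 'tool_pos': array([158.28571377, 655.78294052, 252.60785344]), 'tcp_rot': array([-3.02371068e-05,  1.18158581e-01,  9.92994523e-01, -6.53224276e-04]), 'force': array([0.86293543, 0.43328472, 0.1365137 ]), 'wrist_torque': array([-0.01332907, -0.01980551, -0.00828615]), 'finger_force': 0.0, 'grip_width': 85.30877804178232}
top ['color', 'K', 'cam_to_world']
scene ['color', 'K', 'cam_to_world']
```

View pics/top0.png

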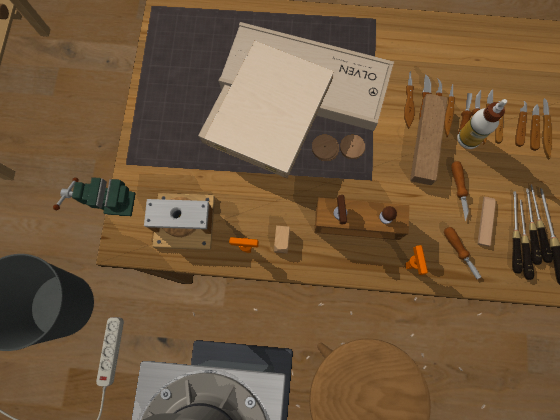

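View pics/scene0.png

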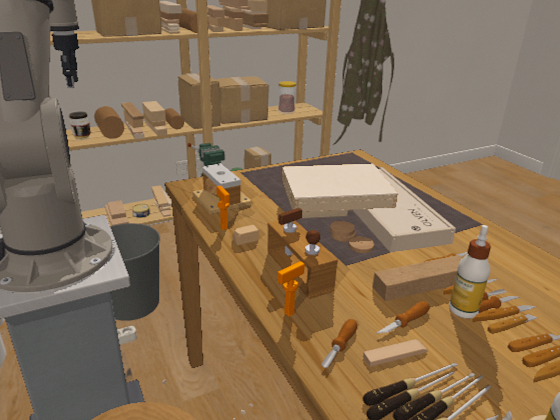

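Candidates in top view: a dark-brown bar in the rack at (341,209), a round dark knob in the rack at (388,214) which is the round pin, and orange look-alikes at (243,242) and (418,261). I choose the dark bar at (341,209). The stand's bore is at (176,213).

Run:
```python
from h import *
a=cv2.imread('pics/top0.png')
c=cv2.resize(a[180:260,130:230],None,fx=6,fy=6,interpolation=cv2.INTER_CUBIC)[:, :600]
e=cv2.resize(a[180:260,310:420],None,fx=6,fy=6,interpolation=cv2.INTER_CUBIC)
cv2.imwrite('pics/v2.png',cv2.resize(np.vstack([np.pad(c,((0,0),(0,60),(0,0))),e]),None,fx=.62,fy=.62,interpolation=cv2.INTER_AREA))
print(np.load('pics/top0.npz')['cam_to_world'].round(2),np.load('pics/top0.npz')['K'])
print('bar',pt('top0',341,209,128),'bore',pt('top0',176,213,87),'knob',pt('top0',388,214,129))
for p in [(316,197),(316,229),(409,207),(408,239)]: print('rack',pt('top0',*p,82))
for p in [(146,199),(210,199),(146,228),(208,229)]: print('plate',pt('top0',*p,87))
```

```text
[[ 9.00000e-02  9.70000e-01 -2.40000e-01  2.58870e+02]
 [-1.00000e+00  9.00000e-02 -2.00000e-02 -1.58830e+02]
 [-0.00000e+00  2.40000e-01  9.70000e-01  1.04882e+03]
 [ 0.00000e+00  0.00000e+00  0.00000e+00  1.00000e+00]] [[455.10218585   0.         288.63375311]
 [  0.         455.10218585 209.56869184]
 [  0.           0.           1.        ]]
bar [ 499.  -246.6  128. ] bore [468.7 106.3  87. ] knob [ 496.7 -344.4  129. ]
rack [ 533.3 -194.4   82. ]
rack [ 461.5 -199.8   82. ]
rack [ 528.8 -399.2   82. ]
rack [ 457.3 -398.8   82. ]
plate [494.1 176.5  87. ]
plate [506.6  36.8  87. ]
plate [430.  165.8  87. ]
plate [439.7  32.3  87. ]
```

View pics/v2.png

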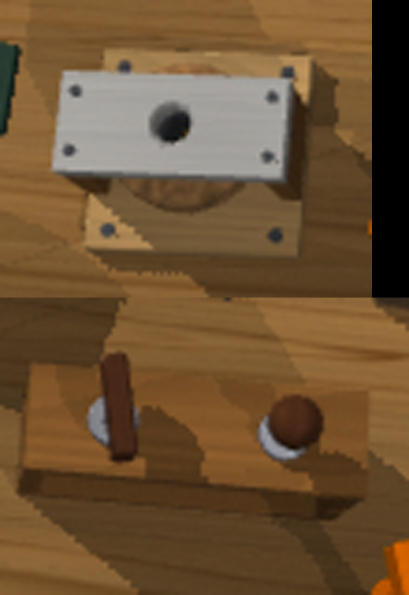

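{"api": "send_rows", "payload": {
  "targets": [
    [[0,0,0,-0.428,-0.232,0,-1],[0,0,0,-0.428,-0.232,0,-1],[0,0,0,-0.428,-0.232,0,-1],[0,0,0,-0.428,-0.232,0,-1],[0,0,0,-0.428,-0.232,0,-1],[0,0,0,-0.428,-0.232,0,-1],[0,0,0,-0.428,-0.232,0,-1],[0,0,0,-0.428,-0.232,0,-1],[0,0,0,-0.428,-0.232,0,-1],[0,0,0,-0.428,-0.232,0,-1],[0,0,0,-0.428,-0.232,0,-1],[0,0,0,-0.428,-0.232,0,-1]]
  ]
}}

```text
t: 1.1
tool_pos: [522.5, 326.5, 253.3]
tcp_rot: [0.0, 0.12, 0.993, -0.0]
force: [1.0, 0.1, -0.3]
grip_width: 85.6
finger_force: 0.0
```

```bash
cat >> h.py <<'E'
def axes():
    s=telemetry.get_state(); q=s['tcp_rot']; return s, R.from_quat([q[1],q[2],q[3],q[0]]).as_matrix()
E
python3 - <<'E'
from h import *
s,M=axes(); print(s['t'],s['tool_pos'],s['q'].round(2),M.round(3))
b1,b2=pt('top0',340.9,194.9,128),pt('top0',343.3,223.7,128)
print(b1,b2,(b1+b2)/2,np.linalg.norm(b1-b2),np.degrees(np.arctan2(*(b1-b2)[1::-1])))
print(M.T@(np.array([500,-240,260])-s['tool_pos']))
E
```

```text
1.1 [522.54260939 326.54357203 253.28473129] [-0.87  0.34  0.26  1.75 -0.09  1.06  0.75] [[-0.971  0.237  0.001]
 [ 0.237  0.971 -0.001]
 [-0.001 -0.001 -1.   ]]
[ 529.5 -244.5  128. ] [ 468.1 -253.2  128. ] [ 498.8  -248.85  128.  ] 62.01330502400269 8.064770820881575
[-112.65892482 -555.69272173   -6.20070627]
```

{"api": "send_rows", "payload": {
  "targets": [
    [[0,0,-0.38,-0.1,-0.485,0,-1],[0,0,-0.38,-0.1,-0.485,0,-1],[0,0,-0.38,-0.1,-0.485,0,-1],[0,0,-0.38,-0.1,-0.485,0,-1],[0,0,-0.38,-0.1,-0.485,0,-1],[0,0,-0.38,-0.1,-0.485,0,-1],[0,0,-0.38,-0.1,-0.485,0,-1],[0,0,-0.38,-0.1,-0.485,0,-1],[0,0,-0.38,-0.1,-0.485,0,-1],[0,0,-0.38,-0.1,-0.485,0,-1],[0,0,-0.38,-0.1,-0.485,0,-1],[0,0,-0.38,-0.1,-0.485,0,-1]]
  ]
}}

```text
t: 2.1
tool_pos: [502.6, -167.2, 253.4]
tcp_rot: [0.0, -0.071, 0.997, -0.0]
force: [1.4, 1.0, -0.0]
grip_width: 85.3
finger_force: 0.0
```

Run:
```python
from h import *
s,M=axes(); print(s['t'],s['tool_pos'],s['q'].round(2),M.round(3))
snap('wrist','w0'); print(px('w0',[498.8,-248.9,128]),px('w0',[498,-344,129]))
```

```text
2.1 [ 502.62893284 -167.19499111  253.41897707] [-0.21  0.2   0.48  1.95 -0.11  1.02  2.02] [[-0.99  -0.142  0.   ]
 [-0.142  0.99  -0.   ]
 [-0.    -0.    -1.   ]]
wrist ['color', 'K', 'T_tool_cam', 'cam_to_world']
[178.4 186.5] [ 53.4 168.5]
```

View pics/w0.png

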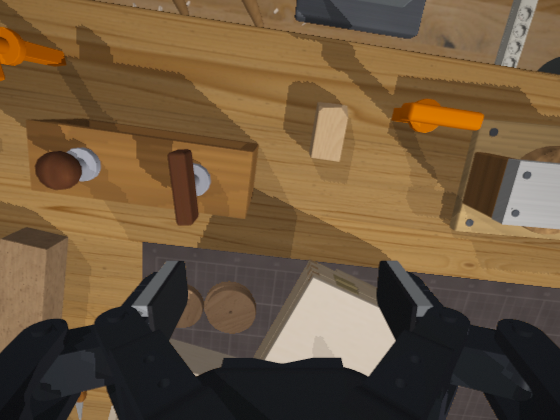

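The dark bar's top face runs (180,151)–(186,222) and is centred near (181,187), where I predicted (178,186). The knob is at (58,170) and the stand at right. The choice is confirmed.

{"api": "send_rows", "payload": {
  "targets": [
    [[0,0,0,0.015,-0.08,0.053,-1],[0,0,0,0.015,-0.08,0.053,-1],[0,0,0,0.015,-0.08,0.053,-1],[0,0,0,0.015,-0.08,0.053,-1],[0,0,0,0.015,-0.08,0.053,-1]]
  ]
}}

```text
t: 2.57
tool_pos: [499.3, -246.5, 199.6]
tcp_rot: [-0.001, -0.071, 0.997, 0.0]
force: [0.3, 0.9, 0.9]
grip_width: 85.3
finger_force: 0.0
```

Run:
```python
from h import *
s,M=axes(); print(s['t'],s['tool_pos'],s['q'].round(2),M.round(3))
a=snap('wrist','w1')['color']; print(px('w1',[498.8,-248.9,128]))
cv2.imwrite('pics/v3.png',cv2.resize(a[100:400,130:430],(600,600),interpolation=cv2.INTER_CUBIC))
```

```text
2.5667 [ 499.339437   -246.51338834  199.62218328] [-0.06  0.32  0.5   1.95 -0.19  0.92  2.24] [[-0.99  -0.141 -0.002]
 [-0.141  0.99   0.   ]
 [ 0.002  0.    -1.   ]]
wrist ['color', 'K', 'T_tool_cam', 'cam_to_world']
[277.6 228.2]
```

View pics/v3.png

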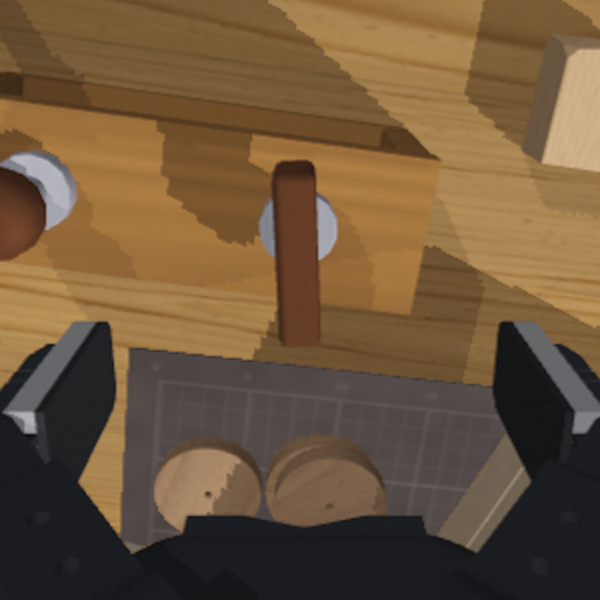

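The bar's top face has crop corners (275,175), (317,173), (282,346) and (321,344), so its centre in the full image is about (279.5,230).

Run:
```python
from h import *
s,M=axes()
f=lambda u,v:pt('w1',130+u/2,100+v/2,128)
A,B,C,D=f(275,175),f(317,173),f(282,346),f(321,344)
c=(A+B+C+D)/4;d=(A+B-C-D)/2;print(c,np.linalg.norm(d),np.linalg.norm(A-B),np.degrees(np.arctan2(d[1],d[0])),np.degrees(np.arctan2(M[1,0],M[0,0])))
c[2]=119; print(M.T@(c-s['tool_pos']), s['q'][6])
```

```text
[ 500.8   -247.425  128.   ] 57.82786957860371 12.826534995859188 -170.29334759066026 -171.80747547210768
[-0.66379127 -1.84968344 81.21033794] 2.23684774994647
```

{"api": "send_rows", "payload": {
  "targets": [
    [[0,0,-0.026,-0.001,-0.002,0.03,-1],[0,0,-0.026,-0.001,-0.002,0.055,-1],[0,0,-0.026,-0.001,-0.002,0.078,-1],[0,0,-0.026,-0.001,-0.002,0.078,-1],[0,0,-0.026,-0.001,-0.002,0.078,1],[0,0,-0.026,-0.001,-0.002,0.078,1],[0,0,-0.026,-0.001,-0.002,0.078,1],[0,0,-0.026,-0.001,-0.002,0.078,1],[0,0,-0.026,-0.001,-0.002,0.078,1],[0,0,-0.026,-0.001,-0.002,0.078,1],[0,0,-0.026,-0.001,-0.002,0.078,1],[0,0,-0.026,-0.001,-0.002,0.078,1]]
  ]
}}

```text
t: 3.62
tool_pos: [501.6, -248.0, 123.1]
tcp_rot: [0.0, -0.084, 0.996, -0.0]
force: [-0.7, 1.1, 8.5]
grip_width: 13.2
finger_force: 59.1
```

{"api": "send_rows", "payload": {
  "targets": [
    [[0,0,0,0,0,-0.01,1],[0,0,0,0,0,-0.03,1],[0,0,0,0,0,-0.06,1],[0,0,0,0,0,-0.09,1],[0,0,0,0,0,-0.115,1],[0,0,0,0,0,-0.13,1],[0,0,0,0,0,-0.13,1]]
  ]
}}

```text
t: 4.2
tool_pos: [502.3, -248.6, 256.2]
tcp_rot: [0.002, -0.084, 0.996, -0.001]
force: [-0.0, 0.5, -1.6]
grip_width: 13.3
finger_force: 59.3
```

Run:
```python
from h import *
s,M=axes(); print(s['t'],s['tool_pos'],s['q'].round(2),s['force'],s['grip_width'],M.round(3))
print(M.T@(np.array([468.7,106.3,250])-s['tool_pos']))
a=snap('wrist','w2')['color']; b=snap('top','top2')['color']
cv2.imwrite('pics/v4.png',np.hstack([a[100:400,130:430],cv2.resize(b[160:260,290:430],(420,300),interpolation=cv2.INTER_CUBIC)]))
```

```text
4.2 [ 502.30293464 -248.63784024  256.2135783 ] [-0.09  0.25  0.52  1.89 -0.15  1.03  2.23] [-0.03088613  0.47998771 -1.56998515] 13.25432667690062 [[-0.986 -0.168  0.005]
 [-0.168  0.986 -0.001]
 [-0.005 -0.002 -1.   ]]
[-26.46370251 355.5504821    5.67127271]
wrist ['color', 'K', 'T_tool_cam', 'cam_to_world']
top ['color', 'K', 'cam_to_world']
```

View pics/v4.png

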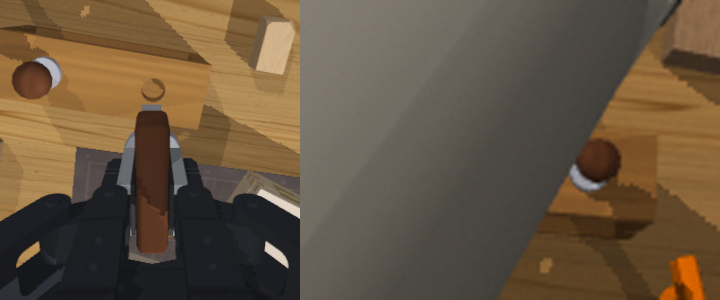

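The spindle is held upright, with its shank tip at about (152,106) just showing past the bar. The rack hole is empty and the round pin is still in place.

{"api": "send_rows", "payload": {
  "targets": [
    [[0,0,0,-0.077,0.347,0,1],[0,0,0,-0.077,0.347,0,1],[0,0,0,-0.077,0.347,0,1],[0,0,0,-0.077,0.347,0,1],[0,0,0,-0.077,0.347,0,1],[0,0,0,-0.077,0.347,0,1],[0,0,0,-0.077,0.347,0,1],[0,0,0,-0.077,0.347,0,1],[0,0,0,-0.077,0.347,0,1],[0,0,0,-0.077,0.347,0,1],[0,0,0,-0.077,0.347,0,1],[0,0,0,-0.077,0.347,0,1]]
  ]
}}

```text
t: 5.3
tool_pos: [518.2, 106.2, 251.3]
tcp_rot: [-0.001, -0.084, 0.996, -0.0]
force: [-0.0, -1.0, -0.9]
grip_width: 13.5
finger_force: 59.3
```

Run:
```python
from h import *
s,M=axes(); print(s['t'],s['tool_pos'],s['q'].round(2),s['force'],s['grip_width'],M.round(3))
a=snap('wrist','w3')['color']; print(px('w3',[468.7,106.3,87]),px('w3',M@[0,0,106]+s['tool_pos']))
cv2.imwrite('pics/v5.png',cv2.resize(a[0:280,140:420],(600,600),interpolation=cv2.INTER_CUBIC))
```

```text
5.3 [518.18858711 106.2282026  251.33472749] [-0.59  0.19  0.3   1.95 -0.07  1.01  1.48] [-0.03463565 -0.97208092 -0.92085166] 13.495198154037173 [[-0.986 -0.168 -0.002]
 [-0.168  0.986 -0.001]
 [ 0.002 -0.001 -1.   ]]
wrist ['color', 'K', 'T_tool_cam', 'cam_to_world']
[291.3 139.2] [281.3 212.9]
```

View pics/v5.png

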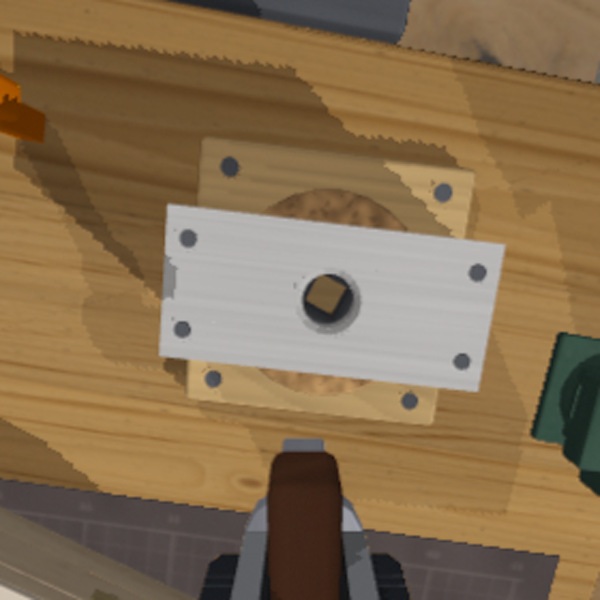

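The bore mouth is centred at crop (330,301). The hub's square hole shows inside it, turned about 20–25° in the image, with corners near (322,274), (347,283), (333,314) and (306,303). The far edge of the shank tip is at (303,440).

Run:
```python
from h import *
s,M=axes()
a=cv2.imread('pics/w3.png')
cv2.imwrite('pics/v6.png',cv2.resize(a[120:160,274:314],(600,600),interpolation=cv2.INTER_CUBIC))
g=lambda u,v,z:pt('w3',140+u*280/600,v*280/600,z)
print('bore',g(329.5,301,87),'tip',g(303.5,460.5,145.3),'fk tip',M@[0,0,106]+s['tool_pos'])
for p in [(188,238),(477,272),(182,329),(461,361)]: print(g(*p,87))
```

```text
bore [469.4 108.6  87. ] tip [519.5 106.6 145.3] fk tip [518.25491632 105.69955632 145.61834017]
[454.7  49.2  87. ]
[448.2 164.8  87. ]
[490.6  51.1  87. ]
[484.3 166.8  87. ]
```

View pics/v6.png

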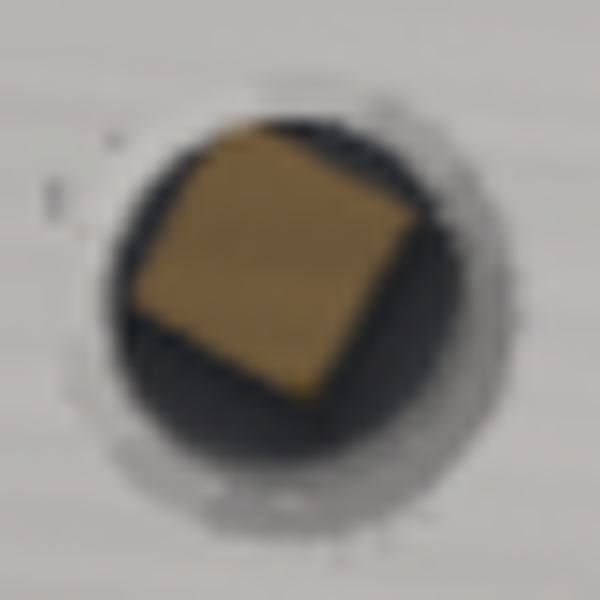

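In the enlarged crop the square hole's edges run (138,305)→(308,400)→(412,215), about 29.5° clockwise in the image. The chamfer circle is centred at (295,308).

Run:
```python
from h import *
s,M=axes()
g=lambda u,v:pt('w3',274+u/15,120+v/15,36)
P=[g(138,305),g(308,400),g(412,215),g(265,130)]
for i in range(3):
    d=P[i+1]-P[i]; print(np.linalg.norm(d),np.degrees(np.arctan2(d[1],d[0]))%90)
print('tool x',np.degrees(np.arctan2(M[1,0],M[0,0]))%90)
print(M.T@[-50,2,0])
```

```text
13.313526955694345 71.15677462305294
14.200352108310588 70.67187084889005
11.44901742508935 70.61548432064237
tool x 9.608675447046096
[48.96465801 10.31788736  0.05887878]
```

{"api": "send_rows", "payload": {
  "targets": [
    [[0,0,0.5,0.049,0.0103,0,1],[0,0,0.5,0.049,0.0103,0,1],[0,0,0.5,0.049,0.0103,0,1],[0,0,0.5,0.049,0.0103,0,1],[0,0,0.5,0.049,0.0103,0.02,1],[0,0,0.5,0.049,0.0103,0.04,1],[0,0,0.5,0.049,0.0103,0.048,1],[0,0,0.5,0.049,0.0103,0.048,1],[0,0,0.5,0.049,0.0103,0.048,1]]
  ]
}}

```text
t: 6.1
tool_pos: [468.7, 108.3, 204.5]
tcp_rot: [-0.0, 0.165, 0.986, -0.0]
force: [-0.2, 0.2, -0.5]
grip_width: 12.9
finger_force: 59.2
```

Run:
```python
from h import *
s,M=axes(); print(s['t'],s['tool_pos'],s['q'].round(2),s['force'],np.degrees(np.arctan2(M[1,0],M[0,0]))%90,M.round(3))
print('bore in tool by FK',M.T@(np.array([469.4,108.3,87])-s['tool_pos']))
a=snap('wrist','w4')['color']; b=snap('scene','s4')['color']; print(px('w4',[469.4,108.3,87]), px('s4',[469.4,108.3,87]))
u,v=px('s4',[469.4,108.3,110]).astype(int); u=max(u,40);v=max(v,50)
cv2.imwrite('pics/v7.png',np.hstack([cv2.resize(a[130:330,180:380],(400,400),interpolation=cv2.INTER_CUBIC),cv2.resize(b[v-40:v+40,u-40:u+40],(400,400),interpolation=cv2.INTER_CUBIC)]))
```

```text
6.1 [468.70993053 108.25030277 204.45315481] [-0.65  0.17  0.33  2.1  -0.07  0.89  0.95] [-0.15175049  0.20394207 -0.49847315] 70.97688030371063 [[-0.945  0.326 -0.001]
 [ 0.326  0.945 -0.001]
 [ 0.    -0.001 -1.   ]]
bore in tool by FK [ -0.69261466   0.36498437 117.45258325]
wrist ['color', 'K', 'T_tool_cam', 'cam_to_world']
scene ['color', 'K', 'cam_to_world']
[281.8 209.5] [220.  172.1]
```

View pics/v7.png

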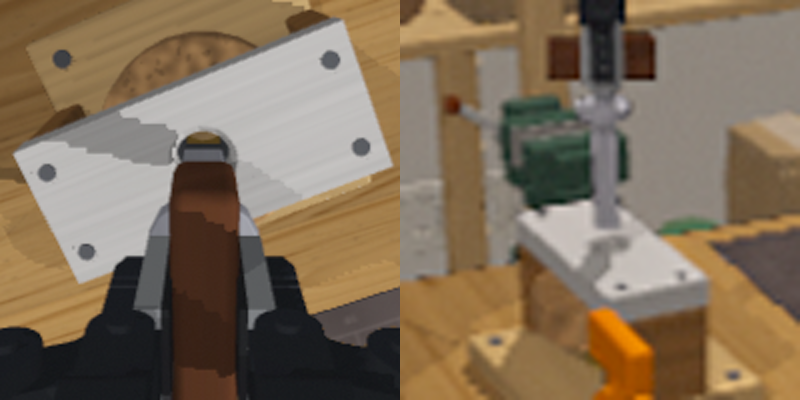

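The shank tip sits over the bore: left panel, tip centre x≈205 and bore ring x≈206, with the square hole parallel to it. Descending gently.

{"api": "send_rows", "payload": {
  "targets": [
    [[0,0,0,0,0,0.005,1],[0,0,0,0,0,0.01,1],[0,0,0,0,0,0.014,1],[0,0,0,0,0,0.018,1],[0,0,0,0,0,0.022,1],[0,0,0,0,0,0.025,1],[0,0,0,0,0,0.028,1],[0,0,0,0,0,0.028,1],[0,0,0,0,0,0.028,1]]
  ]
}}

```text
t: 6.95
tool_pos: [468.6, 108.9, 176.1]
tcp_rot: [-0.0, 0.165, 0.986, -0.0]
force: [-0.2, -1.0, -2.4]
grip_width: 12.9
finger_force: 59.3
```

{"api": "send_rows", "payload": {
  "targets": [
    [[0,0,0,0,0,0.001,1],[0,0,0,0,0,0.002,1],[0,0,0,0,0,0.003,1],[0,0,0,0,0,0.004,1],[0,0,0,0,0,0.005,1],[0,0,0,0,0,0.0055,1],[0,0,0,0,0,0.0055,1]]
  ]
}}

```text
t: 7.53
tool_pos: [468.7, 109.0, 170.7]
tcp_rot: [-0.0, 0.165, 0.986, -0.0]
force: [0.2, -1.3, -2.1]
grip_width: 13.0
finger_force: 59.4
```

{"api": "send_rows", "payload": {
  "targets": [
    [[0,0,0,0,0,0.0007,1],[0,0,0,0,0,0.0014,1],[0,0,0,0,0,0.002,1],[0,0,0,0,0,0.0025,1],[0,0,0,0,0,0.003,1],[0,0,0,0,0,0.003,1]]
  ]
}}

```text
t: 8.03
tool_pos: [468.7, 108.9, 167.7]
tcp_rot: [0.0, 0.165, 0.986, -0.0]
force: [1.3, -1.2, -2.1]
grip_width: 13.1
finger_force: 59.5
```

It dropped in at the seen angle with no resistance, and the tip is now about 4 mm into the hub.

{"api": "send_rows", "payload": {
  "targets": [
    [[0,0,0,0,0,0.002,1],[0,0,0,0,0,0.004,1],[0,0,0,0,0,0.006,1],[0,0,0,0,0,0.008,1],[0,0,0,0,0,0.01,1],[0,0,0,0,0,0.012,1],[0,0,0,0,0,0.014,1],[0,0,0,0,0,0.016,1],[0,0,0,0,0,0.016,1]]
  ]
}}

```text
t: 8.78
tool_pos: [468.6, 108.9, 151.4]
tcp_rot: [-0.0, 0.165, 0.986, -0.0]
force: [2.1, -2.3, -4.0]
grip_width: 13.1
finger_force: 59.1
```

{"api": "send_rows", "payload": {
  "targets": [
    [[0,0,0,0,0,0.002,1],[0,0,0,0,0,0.004,1],[0,0,0,0,0,0.006,1],[0,0,0,0,0,0.008,1],[0,0,0,0,0,0.01,1],[0,0,0,0,0,0.012,1],[0,0,0,0,0,0.014,1],[0,0,0,0,0,0.016,1],[0,0,0,0,0,0.018,1],[0,0,0,0,0,0.02,1],[0,0,0,0,0,0.02,1]]
  ]
}}

```text
t: 9.7
tool_pos: [468.6, 108.9, 131.4]
tcp_rot: [-0.0, 0.165, 0.986, -0.0]
force: [4.1, -2.9, -6.0]
grip_width: 13.0
finger_force: 58.9
```

{"api": "send_rows", "payload": {
  "targets": [
    [[0,0,0,0,0,0.0005,1],[0,0,0,0,0,0.001,1],[0,0,0,0,0,0.0015,1],[0,0,0,0,0,0.002,1],[0,0,0,0,0,0.0025,1],[0,0,0,0,0,0.003,1],[0,0,0,0,0,0.003,1]]
  ]
}}

```text
t: 10.28
tool_pos: [468.7, 108.9, 128.7]
tcp_rot: [0.0, 0.165, 0.986, -0.0]
force: [2.7, -4.6, -0.2]
grip_width: 12.8
finger_force: 59.9
```

{"api": "send_rows", "payload": {
  "targets": [
    [[0,0,0,0,0,0.0003,1],[0,0,0,0,0,0.0005,1],[0,0,0,0,0,0.0005,1]]
  ]
}}

```text
t: 10.53
tool_pos: [468.7, 108.9, 128.2]
tcp_rot: [0.0, 0.165, 0.986, -0.0]
force: [2.1, -4.3, 1.6]
grip_width: 12.7
finger_force: 60.0
```

{"api": "send_rows", "payload": {
  "targets": [
    [[0,0,0,0,0,0.0003,1],[0,0,0,0,0,0.0006,1],[0,0,0,0,0,0.0006,1]]
  ]
}}

```text
t: 10.78
tool_pos: [468.8, 108.8, 128.0]
tcp_rot: [0.0, 0.165, 0.986, 0.0]
force: [-0.9, -5.9, 13.2]
grip_width: 12.9
finger_force: 61.8
```

The force rose at exactly the expected height, so the collar is seated. Releasing and rising.

{"api": "send_rows", "payload": {
  "targets": [
    [[0,0,0,0,0,-0.0006,-0.2],[0,0,0,0,0,-0.0006,-0.2],[0,0,0,0,0,-0.0006,-0.2],[0,0,0,0,0,-0.0006,-0.2],[0,0,0,0,0,-0.0006,-0.2],[0,0,0,0,0,-0.0006,-0.2],[0,0,0,0,0,-0.03,-0.2],[0,0,0,0,0,-0.06,-0.2],[0,0,0,0,0,-0.09,-0.2],[0,0,0,0,0,-0.12,-0.2],[0,0,0,0,0,-0.12,-0.2]]
  ]
}}

```text
t: 11.7
tool_pos: [470.7, 109.6, 252.8]
tcp_rot: [0.003, 0.165, 0.986, 0.002]
force: [0.6, 0.5, 0.4]
grip_width: 51.1
finger_force: 0.0
```

Run:
```python
from h import *
s,M=axes(); print(s['t'],s['tool_pos'],s['force'],s['grip_width'])
a=snap('wrist','w5')['color']; b=snap('scene','s5')['color']
print('bar top px',px('w5',[469,108.5,133]))
cv2.imwrite('pics/v8.png',np.hstack([cv2.resize(a[100:340,160:400],(400,400),interpolation=cv2.INTER_CUBIC),cv2.resize(b[132:212,180:260],(400,400),interpolation=cv2.INTER_CUBIC)]))
```

```text
11.7 [470.71072687 109.55229035 252.79637685] [0.59499583 0.46749911 0.4224463 ] 51.090090842354265
wrist ['color', 'K', 'T_tool_cam', 'cam_to_world']
scene ['color', 'K', 'cam_to_world']
bar top px [278.5 205.5]
```

View pics/v8.png

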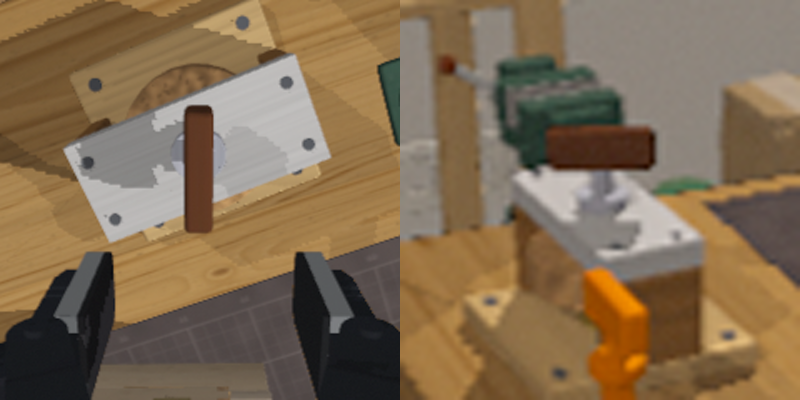

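The spindle stands upright with its collar at (200,152) flat on the plate, and the gripper is clear above it. Handing in.

```bash
python3 -c "
from station import bot; print(bot.job_done())"
```

```text
the job is handed in; nothing more can be done
None
```

I handed the job in at about 12 s: the spindle is through the plate and hub with its collar seated, the gripper is clear, and the round pin was left in the rack. No result came back on hand-in. I saw the hub's angle through the bore and pre-turned the shank to it, so it dropped straight in without the rest-and-turn search; the highest force I read was about 15 N.

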